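Press open the long parts tray

TASK

Open the longer of the two red parts trays, ready for the dowels: press its push-to-open lid down near the front until the catch lets go and the lid springs ajar, then push the lid right back with a fingertip until it stands open by itself, leaning back past upright. Keep the short tray shut, do not lift, tip or shove the trays, leave everything else on the desk where it lies, and finish clear of it all.

Things in the scene. Friction and masses are not known exactly. Their poses are not given: they have to be found in the camera images.
- long_tray: long red plastic parts tray, 140 mm deep (x), 200 mm long (y), 60 mm high, walls 4 mm, under 1 kg, standing loose. Origin: centre of its underside; +x runs from the front wall (blank grey label) to the hinge wall (steel pin), z up. Its +x starts within 0.5 rad of the robot's +y: the hinge is on the left, the lid's free edge on the right. The lid (120 mm in x, 188 mm in y, 5 mm thick, 90 g) lies inside the rim, its top flush at 60 mm above the desk.
- long_tray_lid (a joint): angle of the long tray's lid (rad): about 0 shut and flush, -0.085 pressed fully in, 0.4 to 0.5 resting ajar on the sprung pin once the catch has let go, pi/2 upright, 1.92 at its stop, fully open. Light, slightly stiff hinge: short of upright the lid may sink back onto the pin, past upright it stays open by itself.
- long_tray_catch (a joint): travel of the long tray's push-to-open pin (m), 12 mm thick, upright under the lid's middle, 70 mm before the hinge line: 0 latched, -0.006 pressed home, 0.035 sprung out. It lets go when pressed in 4 to 5 mm, i.e. 5.5 to 6.5 mm of lid travel at the press mark (it stops at 8 mm), at about 4 to 5 N; when the press is eased it springs out and lifts the lid. It stays out.
- long_tray_press (a point): middle of the low round press mark (22 mm across, same red plastic) on top of the long tray's lid, 93 mm before the hinge line and 27 mm behind the lid's front edge; moves with the lid.
- long_tray_edge (a point): middle of the lid's front (free) edge, half-way through its 5 mm thickness, 120 mm from the hinge line; moves with the lid. With the lid ajar it stands about 50 to 55 mm above the rim and a finger fits under it.
- long_tray_hinge (a point): middle of the lid's hinge line, which runs along the tray's y, 58 mm behind the tray's centre (+x of the tray) and 57.5 mm above the desk.
- short_tray: the short red parts tray, built alike with the same lid and catch, but only 130 mm long (its y): 140 x 130 x 60 mm. To stay shut. The trays may stand either way round, left or right. Origin and axes as for the long one.
- short_tray_lid (a joint): angle of the short tray's lid (rad), 0 shut.
- short_tray_catch (a joint): travel of the short tray's push-to-open pin (m): 0 latched, 0.035 sprung out.
- bracket: stainless corner bracket lying between the trays, 40 x 40 mm, one leg 40 mm high at its +x side. Origin: centre of its underside.
- hex_key: steel hex key, 6 mm thick, 90 mm by 30 mm, lying between the trays, nearest the robot. Origin: on the desk, at the middle of the long leg (along its x).
- mallet: black rubber mallet, head 66 mm across and 90 mm high standing on its face on the left of the desk, handle 250 mm towards its -x at 45 mm height. Origin: centre of the head's underside.
- level: grey aluminium spirit level 400 mm long (its y), 22 mm wide, 48 mm high, behind the trays. Origin: centre of its underside.
- dowel0: beech dowel 10 mm across, 50 mm long (along its y), lying between the trays in front of the bracket. Origin: on the desk under its middle.
- dowel1: beech dowel 10 mm across, 50 mm long (along its y), lying between the trays in front of the bracket. Origin: on the desk under its middle.
- dowel2: beech dowel 10 mm across, 50 mm long (along its y), lying between the trays in front of the bracket. Origin: on the desk under its middle.
- dowel3: beech dowel 10 mm across, 50 mm long (along its y), lying between the trays in front of the bracket. Origin: on the desk under its middle.
Not all that is in view belongs to the job. Leave any yellow look-alike of the long_tray alone.

How it is judged:
On the way, in this order (a step that is already met when the one before it is completed fails the run):
1. the long tray's lid has been pressed and rests ajar, its catch sprung (value of joint long_tray_catch above 0.025 m and value of joint long_tray_lid between 0.25 and 1.2 rad), for 0.1 s.
2. the long tray's lid has been pushed past upright (value of joint long_tray_lid above 1.62 rad), for 0.2 s.
At the end, for the whole second after the job is handed in: The long tray's lid stands still, open past upright (more than 1.62 rad, 93 degrees) with its catch sprung; the short tray is still latched and shut (lid under 0.05 rad); both trays stand flat and within 30 mm of where they began, and the dowels, bracket, hex key, mallet and level within 25 mm (value of joint long_tray_lid above 1.62 rad and velocity of joint long_tray_lid between -0.1 and 0.1 rad/s and value of joint long_tray_catch above 0.025 m and value of joint short_tray_lid below 0.05 rad and value of joint short_tray_catch below 0.004 m and distance of each of long_tray, short_tray from where it was at the start of the episode below 0.03 m and angle between each of long_tray, short_tray's own z axis and vertical below 0.05 rad and linear speed of each of long_tray, short_tray below 0.02 m/s and distance of each of bracket, dowel0, dowel1, dowel2, dowel3, hex_key, mallet, level from where it was at the start of the episode below 0.025 m); the robot touches nothing.
It fails at once if the short tray's catch is released or its lid opened (value of joint short_tray_catch above 0.008 m or value of joint short_tray_lid above 0.12 rad).
It fails at once if a tray is lifted or tipped (height (world z) of any of long_tray, short_tray above 0.012 m or angle between any of long_tray, short_tray's own z axis and vertical above 0.12 rad).
It fails at once if a tray is shoved more than 30 mm (distance of any of long_tray, short_tray from where it was at the start of the episode above 0.03 m).
It fails at once if a dowel, the bracket, the hex key, the mallet or the level is moved by more than 25 mm (distance of any of bracket, dowel0, dowel1, dowel2, dowel3, hex_key, mallet, level from where it was at the start of the episode above 0.025 m).
It also fails if it takes over 51 s, if anything falls off the work surface, if the arm or the gripper's body presses on something with over 40 N, if the wrist force passes 120 N, or if a joint passes its speed limit or range.

ROBOT

A 6-joint arm with a two-finger parallel gripper is mounted at the origin on the work surface. World frame = base frame: x ahead of the robot, y to its left, z up, the work surface at z = 0. Lengths are in m, angles in rad, forces in N, time in s.
With the tool pointing down it reaches from about 0.3 to 0.875 m from the base axis. Payload 4.2 kg.
Tool frame: the origin (TCP) lies midway between the tips of the shut fingers; the grasp point (between the pads) lies 19 mm behind it (robot.grasp_offset is the distance from the TCP to the grasp point, in m); z points along the fingers, y is the line along which they close (so a half turn about z gives the same grasp; the last joint's range is limited). The gripper opens to 85 mm and grips with 20 to 120 N. Pads are 22 mm wide; open, the fingers measure 114 mm over their backs; the gripper's body (76 mm by 85 mm) begins 54 mm behind the grasp point. The pads swing forward as they close: fully open they stand 13 mm farther back than shut.
Start: joints at [1.166, 0.32, 1.565, -0, 1.257, -0.02], TCP at [0.216, 0.533, 0.231] pointing down, gripper open.
Joint ranges: [-3.11, 3.11], [-0.84, 2.01], [0.21, 2.61], [-1.34, 4.49], [0.05, 2.63], [-2.56, 2.56]. Speed limits (rad/s): [2.57, 2.57, 3.14, 3.14, 3.14, 3.14].

INTERFACE

Orientations are given as a unit quaternion [x, y, z, w].
In Python, from workcell import robot gives the robot as it stands. The module is installed in compiled form; this text tells all that it offers.
- The arm moves only by the shell command python3 -m pendant 'ROWS' [OPENING] [FORCE]. ROWS is JSON, a list of rows, each an object of numbers: "x", "y", "z": the shift along the tool's x, y, z each as a share of 30 mm, from -1 to 1; "wx", "wy", "wz": the turn, a rotation vector about the tool's x, y, z each as a share of 0.08 rad, from -1 to 1. A call has 1 to 5 rows; each row shifts and turns the commanded pose from where the row before left it, along the tool's axes as they then stand; what a row does not reach is not made up. A row lasts 1/12 s, in which the tool goes at most 41.7 mm and 7.16 degrees, less where a joint would pass 70% of its speed; a pose out of reach is approached as far as the arm can. A call with a number of a shift or a turn outside -1 to 1 is refused whole. A call with a gripper value outside its range is refused whole. OPENING is the opening, from -1 (shut) to 1 (fully open), set as the call begins (- or left out, the last holds). The fingers move at their own pace and stop on an object; FORCE is the grip in N (left out, the last holds). Time passes only in rows, so rows that do not move let the fingers close. It gives the time, the measured TCP pose, the force, the opening and the grip force at its end, in the units of the state.
- robot.get_obs(): the state, without advancing time (a new reading comes with each control period).
- robot.capture(name): name is "side" or "top"; returns the picture (384x512x3 uint8, red, green, blue); there is no depth.
- robot.camera_params(name): a dict with "fx", "fy", "cx", "cy" (pixels), "distortion" ([k1, k2, p1, p2, k3] as OpenCV has them; the pictures are not rectified), "R" (3x3) and "t" (3): a world point X has camera coordinates R X + t. Camera axes: x right, y down, z forward; pixel columns grow to the right and rows downward; lengths in m; the calibration is good to about 2 mm. A picture is of the moment at which its call begins. camera_params takes no time and is no camera call.
- robot.hand_in(): hands the job in; it is judged then, once.
The state is a dict: "clock": time; "qpos": joint angles; "dq": joint speeds; "effort": joint torques, N m; "tool_pos": TCP position; "eef_rot": TCP orientation; "contact_force": force on the tool from outside, world axes, zero at the start; "wrist_torque": the same for the moment, N m; "opening": finger opening in m; "gripper_force": force on a finger pad.
Only numpy, scipy, OpenCV 4.12 (cv2) and the standard library are available. Lean on these libraries where they do the work, as an engineer would, in place of code of your own. Each camera call takes 0.05 s, during which the arm holds its last target. There are 200 camera calls.

## Working session

There is one attempt and no reset: what is moved stays moved. The work goes in short steps, Python scripts to look and compute and a shell command to move; the robot and the scene stay as the last step left them, time stands still between calls to the robot, and variables do not carry over. Pictures are saved under pics/ and viewed, at most 10 in all, crops included, and the job is handed in when it is done.

```bash
mkdir -p pics; python3 - <<'E'
from workcell import robot
import cv2
o=robot.get_obs();print({k:(o[k]) for k in('clock','tool_pos','eef_rot','opening','contact_force')})
for n in('top','side'):
    im=robot.capture(n);cv2.imwrite(f'pics/{n}0.png',im[:,:,::-1]);p=robot.camera_params(n)
    print(n,{k:p[k] for k in('fx','fy','cx','cy','distortion')},p['R'],p['t'])
E
```

```text
{'clock': 0.0, 'tool_pos': array([0.2156542 , 0.53252702, 0.2305117 ]), 'eef_rot': array([ 1.91225522e-01,  9.81545754e-01, -8.36590525e-04, -1.80077744e-04]), 'opening': 0.08540612496640193, 'contact_force': array([0.10737745, 0.09897176, 0.43987473])}
top {'fx': 366.1208097808355, 'fy': 366.1208097808355, 'cx': 252.26591044969126, 'cy': 192.83574214077584, 'distortion': array([-0.01003998,  0.        ,  0.        ,  0.        ,  0.        ])} [[-0.08022318 -0.99675725  0.00626253]
 [-0.97559679  0.07722871 -0.20553985]
 [ 0.20438969 -0.02259876 -0.97862871]] [0.11767942 0.53401949 1.01587427]
side {'fx': 424.33873977520693, 'fy': 424.33873977520693, 'cx': 257.3742572128064, 'cy': 191.49356616033654, 'distortion': array([0.00581453, 0.        , 0.        , 0.        , 0.        ])} [[ 0.9017585  -0.43205996  0.01248206]
 [-0.29847477 -0.64331874 -0.70502043]
 [ 0.31264104  0.63203259 -0.70907714]] [-0.43262893  0.26029861  1.20759012]
```

View pics/top0.png

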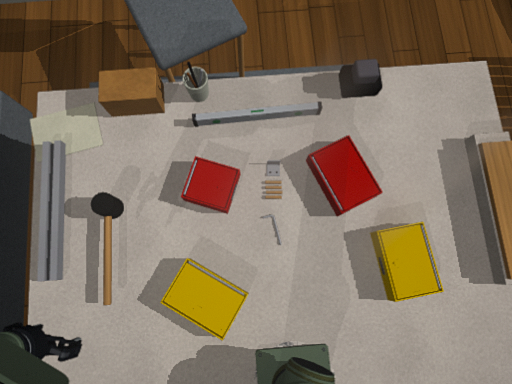

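View pics/side0.png

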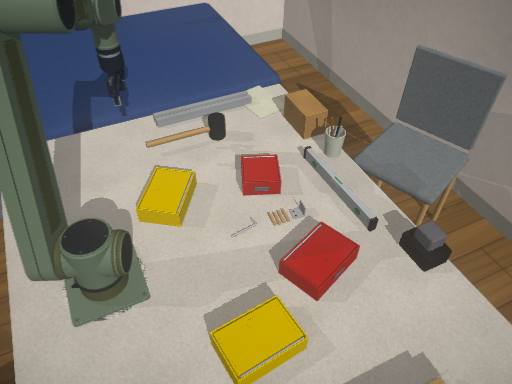

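The top view shows four candidates: a larger red tray at (344,175), a smaller red one at (211,184), and yellow look-alikes at (205,298) and (408,262). The long tray should be the larger red one at (344,175). I'll measure it and check a close crop.

```bash
cat > h.py <<'E'
from workcell import robot
import cv2, numpy as np
def K(p): return np.array([[p['fx'],0,p['cx']],[0,p['fy'],p['cy']],[0,0,1]])
def cast(n,px,z):
    p=robot.camera_params(n)
    u=cv2.undistortPoints(np.float64(px).reshape(-1,1,2),K(p),p['distortion'])[:,0]
    R,t=p['R'],p['t']; C=-R.T@t; d=np.c_[u,np.ones(len(u))]@R
    return C+d*((z-C[2])/d[:,2])[:,None]
def proj(n,X):
    p=robot.camera_params(n)
    return cv2.projectPoints(np.float64(X).reshape(-1,1,3),cv2.Rodrigues(p['R'])[0],p['t'],K(p),p['distortion'])[0][:,0]
def red(im):
    h=cv2.cvtColor(im,cv2.COLOR_RGB2HSV)
    return (((h[...,0]<8)|(h[...,0]>172))&(h[...,1]>150)&(h[...,2]>60)).astype(np.uint8)
E
python3 - <<'E'
from h import *
for n in('top','side'):
    im=cv2.imread(f'pics/{n}0.png')[:,:,::-1]; m=red(im)
    for c in cv2.findContours(m,0,1)[0]:
        if cv2.contourArea(c)<400: continue
        r=cv2.minAreaRect(c); print(n,cv2.contourArea(c),r)
        a=cv2.approxPolyDP(cv2.convexHull(c),3,True)[:,0]; print(a.tolist(),np.round(cast(n,a,.06),3).tolist())
im=cv2.imread('pics/top0.png');a=cv2.resize(im[125:225,295:395],(400,400),interpolation=2)
im=cv2.imread('pics/side0.png');b=cv2.resize(im[215:305,270:370],(400,360),interpolation=2)
b=np.vstack([b,np.zeros((40,400,3),np.uint8)]);cv2.imwrite('pics/crop0.png',np.hstack([a,b]))
E
```

```text
top 2072.5 ((210.25003051757812, 184.25), (48.699073791503906, 45.853023529052734), 18.43494987487793)
[[195, 157], [239, 170], [226, 212], [181, 196]] [[0.663, 0.236, 0.06], [0.612, 0.108, 0.06], [0.49, 0.155, 0.06], [0.548, 0.282, 0.06]]
top 3217.0 ((342.8976135253906, 174.65133666992188), (68.36420440673828, 50.60585021972656), 60.64224624633789)
[[381, 192], [337, 215], [307, 161], [309, 155], [349, 136]] [[0.513, -0.3, 0.06], [0.456, -0.163, 0.06], [0.624, -0.095, 0.06], [0.642, -0.103, 0.06], [0.692, -0.23, 0.06]]
side 3388.5 ((318.1961669921875, 258.2265319824219), (54.40913009643555, 73.06581115722656), 41.987213134765625)
[[322, 222], [359, 246], [355, 258], [316, 300], [280, 273], [279, 267], [280, 260]] [[0.647, -0.107, 0.06], [0.697, -0.231, 0.06], [0.661, -0.262, 0.06], [0.491, -0.33, 0.06], [0.445, -0.216, 0.06], [0.451, -0.197, 0.06], [0.465, -0.177, 0.06]]
side 1292.5 ((260.7500305175781, 174.25), (39.05006790161133, 38.13788604736328), 87.51044464111328)
[[276, 155], [279, 193], [243, 194], [241, 156]] [[0.665, 0.234, 0.06], [0.586, 0.059, 0.06], [0.477, 0.105, 0.06], [0.549, 0.281, 0.06]]
```

View pics/crop0.png

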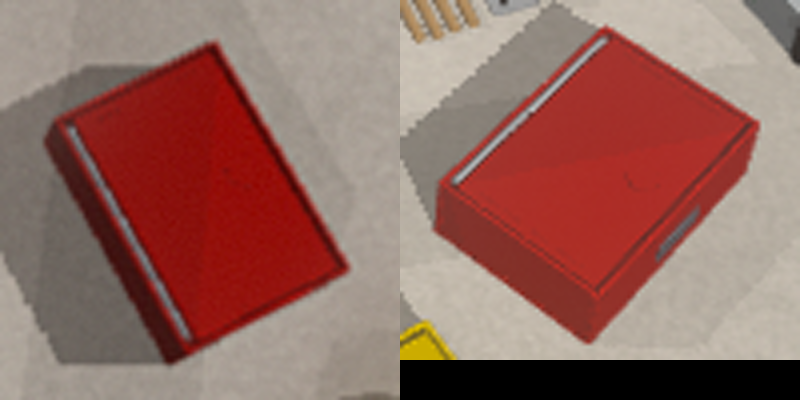

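The crop confirms it: this is the longer red tray. Its steel hinge pin runs along the left side, with the grey label on the right. The press mark is faint at side crop (640,180), which is about (330,260) in the full side picture.

```bash
python3 - <<'E'
from h import *
T=np.array([[62,122],[215,42],[348,270],[184,350]])/4+[295,125]-.4
S=np.array([[207,28],[358,124],[197,293],[40,185]])/4+[270,215]-.4
for n,P in(('top',T),('side',S)):
    X=cast(n,P,.06);print(n,X.round(3).tolist(),'len',[round(float(np.linalg.norm(X[i]-X[(i+1)%4])),3) for i in range(4)])
    c=X.mean(0); ax=(X[1]+X[2]-X[0]-X[3])/-2; ax/=np.linalg.norm(ax); ay=(X[0]+X[1]-X[2]-X[3]);ay=-ay/np.linalg.norm(ay)
    print('c',c.round(3),'yaw x',np.arctan2(ax[1],ax[0]).round(3),'yaw from long',np.arctan2(ay[1],ay[0]).round(3))
print('mark side',cast('side',[[240/4+270,182/4+215-.4]],.06).round(4),'mark top',cast('top',[[240/4+295,180/4+125]],.06).round(4))
E
```

```text
top [[0.642, -0.106, 0.06], [0.695, -0.229, 0.06], [0.513, -0.302, 0.06], [0.464, -0.175, 0.06]] len [0.134, 0.197, 0.137, 0.19]
c [ 0.578 -0.203  0.06 ] yaw x 1.961 yaw from long -2.766
side [[0.646, -0.104, 0.06], [0.698, -0.23, 0.06], [0.517, -0.302, 0.06], [0.462, -0.18, 0.06]] len [0.136, 0.195, 0.134, 0.199]
c [ 0.581 -0.204  0.06 ] yaw x 1.974 yaw from long -2.759
mark side [[ 0.5928 -0.2377  0.06  ]] mark top [[ 0.5855 -0.2336  0.06  ]]
```

Estimates: tray centre about (0.580,-0.2035), +x yaw 1.96, press mark (0.594,-0.236), hinge (0.558,-0.150). I'll shut the fingers, turn 0.8 rad and travel across at 0.23 m height.

```bash
python3 -m pendant '[{"wz":1},{"wz":1},{"wz":1},{"wz":1},{"wz":1}]' -1 40 >/dev/null
python3 -m pendant '[{"wz":1},{"wz":1},{"wz":1},{"wz":1},{"wz":1}]'
```

```text
validation failed for argument at $[0]...
validation failed for argument at $[0]...
```

```bash
python3 -m pendant '[{"x":-1},{"x":-1},{"x":-1},{"x":-1},{"x":-1}]'
python3 -m pendant '[{"x":-1},{"x":-1},{"x":-1},{"x":-1},{"x":-1}]'|tail -3
python3 -m pendant '[{"x":-1},{"x":-1},{"x":-1},{"x":-1},{"x":-1}]'|tail -3
python3 -m pendant '[{"x":-1},{"x":-1},{"x":-1},{"x":-1},{"x":-1}]'
```

```text
validation failed for argument at $[0]...
validation failed for argument at $[0]...
validation failed for argument at $[0]...
validation failed for argument at $[0]...
```

Every row was refused, so nothing moved. I'll try rows with all six keys.

```bash
python3 -m pendant '[{"x":0,"y":0,"z":0,"wx":0,"wy":0,"wz":1},{"x":0,"y":0,"z":0,"wx":0,"wy":0,"wz":1},{"x":0,"y":0,"z":0,"wx":0,"wy":0,"wz":1},{"x":0,"y":0,"z":0,"wx":0,"wy":0,"wz":1},{"x":0,"y":0,"z":0,"wx":0,"wy":0,"wz":1}]' -1 40
```

```text
clock: 0.52
tool_pos: [0.2157, 0.5327, 0.2308]
eef_rot: [0.384, 0.923, -0.001, -0.0]
contact_force: [0.2, -0.1, -0.5]
opening: 0.0257
gripper_force: 0.0
```

```bash
python3 -m pendant '[{"x":0,"y":0,"z":0,"wx":0,"wy":0,"wz":1},{"x":0,"y":0,"z":0,"wx":0,"wy":0,"wz":1},{"x":0,"y":0,"z":0,"wx":0,"wy":0,"wz":1},{"x":0,"y":0,"z":0,"wx":0,"wy":0,"wz":1},{"x":0,"y":0,"z":0,"wx":0,"wy":0,"wz":1}]'
python3 -m pendant '[{"x":-1,"y":0,"z":0,"wx":0,"wy":0,"wz":0},{"x":-1,"y":0,"z":0,"wx":0,"wy":0,"wz":0},{"x":-1,"y":0,"z":0,"wx":0,"wy":0,"wz":0},{"x":-1,"y":0,"z":0,"wx":0,"wy":0,"wz":0},{"x":-1,"y":0,"z":0,"wx":0,"wy":0,"wz":0}]'
```

```text
clock: 0.93
tool_pos: [0.2157, 0.5327, 0.2308]
eef_rot: [0.56, 0.828, -0.001, 0.0]
contact_force: [-0.2, 0.9, -0.8]
opening: -0.0002
gripper_force: 0.0
clock: 1.35
tool_pos: [0.2724, 0.3925, 0.2309]
eef_rot: [0.558, 0.83, -0.0, 0.0]
contact_force: [0.2, -0.3, 0.6]
opening: -0.0
gripper_force: 0.0
```

```bash
python3 -m pendant '[{"x":-1,"y":0,"z":0,"wx":0,"wy":0,"wz":0},{"x":-1,"y":0,"z":0,"wx":0,"wy":0,"wz":0},{"x":-1,"y":0,"z":0,"wx":0,"wy":0,"wz":0},{"x":-1,"y":0,"z":0,"wx":0,"wy":0,"wz":0},{"x":-1,"y":0,"z":0,"wx":0,"wy":0,"wz":0}]'
python3 -m pendant '[{"x":-1,"y":0,"z":0,"wx":0,"wy":0,"wz":0},{"x":-1,"y":0,"z":0,"wx":0,"wy":0,"wz":0},{"x":-1,"y":0,"z":0,"wx":0,"wy":0,"wz":0},{"x":-1,"y":0,"z":0,"wx":0,"wy":0,"wz":0},{"x":-1,"y":0,"z":0,"wx":0,"wy":0,"wz":0}]'
python3 -m pendant '[{"x":-1,"y":0.4,"z":0,"wx":0,"wy":0,"wz":0},{"x":-1,"y":0.4,"z":0,"wx":0,"wy":0,"wz":0},{"x":-1,"y":0.4,"z":0,"wx":0,"wy":0,"wz":0},{"x":-1,"y":0.3,"z":0,"wx":0,"wy":0,"wz":0},{"x":-1,"y":0.3,"z":0,"wx":0,"wy":0,"wz":0}]'
python3 -m pendant '[{"x":-1,"y":0,"z":0,"wx":0,"wy":0,"wz":0},{"x":-1,"y":0,"z":0,"wx":0,"wy":0,"wz":0},{"x":-1,"y":0,"z":0,"wx":0,"wy":0,"wz":0},{"x":-1,"y":0,"z":0,"wx":0,"wy":0,"wz":0},{"x":-1,"y":0,"z":0,"wx":0,"wy":0,"wz":0}]'
python3 -m pendant '[{"x":-1,"y":0,"z":1,"wx":0,"wy":0,"wz":0},{"x":-1,"y":0,"z":1,"wx":0,"wy":0,"wz":0},{"x":-1,"y":0,"z":1,"wx":0,"wy":0,"wz":0},{"x":0,"y":0,"z":0.7,"wx":0,"wy":0,"wz":0},{"x":0,"y":0,"z":0,"wx":0,"wy":0,"wz":0}]'
```

```text
clock: 1.77
tool_pos: [0.3288, 0.2535, 0.2311]
eef_rot: [0.558, 0.83, -0.0, -0.0]
contact_force: [0.0, -0.1, -0.2]
opening: 0.0002
gripper_force: 0.0
clock: 2.18
tool_pos: [0.3852, 0.1146, 0.2311]
eef_rot: [0.558, 0.83, -0.0, -0.0]
contact_force: [1.2, 0.7, -1.3]
opening: -0.0001
gripper_force: 0.0
clock: 2.6
tool_pos: [0.4924, -0.004, 0.2309]
eef_rot: [0.559, 0.829, -0.0, -0.0]
contact_force: [0.2, 1.5, 0.7]
opening: -0.0002
gripper_force: 0.0
clock: 3.02
tool_pos: [0.5483, -0.143, 0.2308]
eef_rot: [0.558, 0.83, -0.0, -0.001]
contact_force: [-0.1, 1.3, 0.4]
opening: -0.0
gripper_force: 0.0
clock: 3.43
tool_pos: [0.5784, -0.2236, 0.116]
eef_rot: [0.559, 0.829, -0.001, -0.006]
contact_force: [-0.2, 0.7, -1.1]
opening: -0.0004
gripper_force: 0.0
```

```bash
python3 -m pendant '[{"x":-0.5,"y":0.3,"z":0.4,"wx":0,"wy":0,"wz":0},{"x":0,"y":0,"z":0.4,"wx":0,"wy":0,"wz":0},{"x":0,"y":0,"z":0,"wx":0,"wy":0,"wz":0},{"x":0,"y":0,"z":0,"wx":0,"wy":0,"wz":0}]'
python3 - <<'E'
from h import *
im=robot.capture('side')[:,:,::-1];im2=robot.capture('top')[:,:,::-1]
p=robot.get_obs()['tool_pos'];print(p,proj('side',[p,[.5935,-.236,.06]]),proj('top',p))
cv2.imwrite('pics/c1.png',np.hstack([cv2.resize(i,(400,400),interpolation=2) for i in(im[200:300,280:380],im2[125:225,295:395])]))
E
```

```text
clock: 3.77
tool_pos: [0.5952, -0.2331, 0.0985]
eef_rot: [0.558, 0.83, 0.0, -0.0]
contact_force: [0.7, -0.2, 0.3]
opening: 0.0
gripper_force: 0.0
[ 0.59580536 -0.2334368   0.09942483] [[332.00680532 250.17034733]
 [329.90065534 259.56691249]] [[358.3276886 162.8521328]]
```

View pics/c1.png

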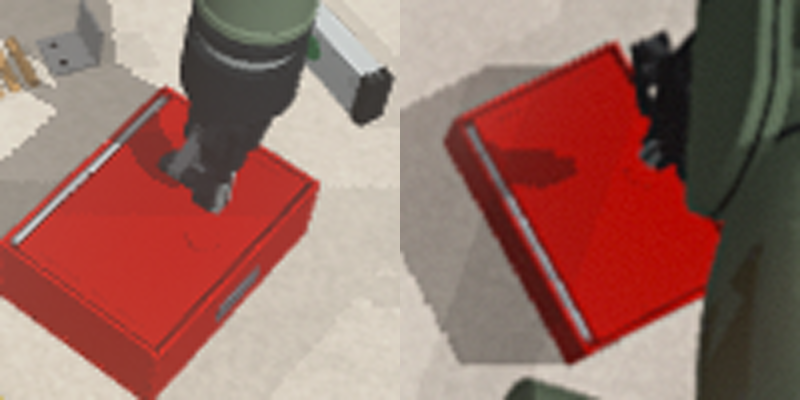

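The crop shows the shut fingertips at side (333,251). Straight below them is the press mark at (330,260), as computed, so I can press.

```bash
python3 -m pendant '[{"x":-0.05,"y":0,"z":0.4,"wx":0,"wy":0,"wz":0},{"x":0,"y":0,"z":0.4,"wx":0,"wy":0,"wz":0},{"x":0,"y":0,"z":0.3,"wx":0,"wy":0,"wz":0},{"x":0,"y":0,"z":0,"wx":0,"wy":0,"wz":0},{"x":0,"y":0,"z":0,"wx":0,"wy":0,"wz":0}]'
python3 -m pendant '[{"x":0,"y":0,"z":0.15,"wx":0,"wy":0,"wz":0},{"x":0,"y":0,"z":0.1,"wx":0,"wy":0,"wz":0},{"x":0,"y":0,"z":0,"wx":0,"wy":0,"wz":0},{"x":0,"y":0,"z":0,"wx":0,"wy":0,"wz":0}]'
```

```text
clock: 4.28
tool_pos: [0.5953, -0.235, 0.0636]
eef_rot: [0.558, 0.83, -0.0, -0.001]
contact_force: [1.0, -0.1, 0.1]
opening: 0.0002
gripper_force: 0.0
clock: 4.62
tool_pos: [0.5967, -0.2356, 0.0581]
eef_rot: [0.558, 0.83, 0.0, 0.001]
contact_force: [0.7, -1.5, 3.2]
opening: -0.0001
gripper_force: 1.5
```

```bash
python3 -m pendant '[{"x":0,"y":0,"z":0.07,"wx":0,"wy":0,"wz":0},{"x":0,"y":0,"z":0.07,"wx":0,"wy":0,"wz":0},{"x":0,"y":0,"z":0,"wx":0,"wy":0,"wz":0},{"x":0,"y":0,"z":0,"wx":0,"wy":0,"wz":0}]'
python3 -m pendant '[{"x":0,"y":0,"z":0.05,"wx":0,"wy":0,"wz":0},{"x":0,"y":0,"z":0,"wx":0,"wy":0,"wz":0},{"x":0,"y":0,"z":0,"wx":0,"wy":0,"wz":0}]'
```

```text
clock: 4.95
tool_pos: [0.5967, -0.2355, 0.0538]
eef_rot: [0.558, 0.83, 0.0, 0.001]
contact_force: [0.4, -0.1, 3.8]
opening: 0.0003
gripper_force: 2.0
clock: 5.2
tool_pos: [0.5966, -0.2355, 0.0522]
eef_rot: [0.558, 0.83, 0.0, 0.001]
contact_force: [0.9, -0.4, 5.2]
opening: -0.0003
gripper_force: 2.7
```

```bash
python3 -m pendant '[{"x":0,"y":0,"z":0.05,"wx":0,"wy":0,"wz":0},{"x":0,"y":0,"z":0,"wx":0,"wy":0,"wz":0},{"x":0,"y":0,"z":0,"wx":0,"wy":0,"wz":0}]'
python3 -m pendant '[{"x":0,"y":0,"z":-0.3,"wx":0,"wy":0,"wz":0},{"x":0,"y":0,"z":-0.4,"wx":0,"wy":0,"wz":0},{"x":0,"y":0,"z":-0.5,"wx":0,"wy":0,"wz":0},{"x":0,"y":0,"z":-0.5,"wx":0,"wy":0,"wz":0},{"x":0,"y":0,"z":-0.5,"wx":0,"wy":0,"wz":0}]'
python3 -m pendant '[{"x":-0.5,"y":0,"z":-0.7,"wx":0,"wy":0,"wz":0},{"x":-1,"y":0,"z":-0.7,"wx":0,"wy":0,"wz":0},{"x":-1,"y":0,"z":0,"wx":0,"wy":0,"wz":0},{"x":-1,"y":0,"z":0,"wx":0,"wy":0,"wz":0},{"x":0,"y":0,"z":0,"wx":0,"wy":0,"wz":0}]'
python3 - <<'E'
from h import *
im=robot.capture('side')[:,:,::-1];im2=robot.capture('top')[:,:,::-1]
cv2.imwrite('pics/c2.png',np.hstack([cv2.resize(i,(400,400),interpolation=2) for i in(im[200:320,260:380],im2[115:235,285:405])]))
E
```

```text
clock: 5.45
tool_pos: [0.5967, -0.2355, 0.0519]
eef_rot: [0.558, 0.83, 0.0, 0.001]
contact_force: [-1.0, 0.8, 12.0]
opening: 0.0002
gripper_force: 5.8
clock: 5.87
tool_pos: [0.5951, -0.2349, 0.1165]
eef_rot: [0.558, 0.83, -0.0, -0.001]
contact_force: [-0.1, -0.2, 0.1]
opening: -0.0
gripper_force: 0.0
clock: 6.28
tool_pos: [0.6363, -0.3373, 0.1579]
eef_rot: [0.56, 0.829, -0.001, 0.001]
contact_force: [-0.3, 0.2, -0.5]
opening: 0.0003
gripper_force: 0.0
```

View pics/c2.png

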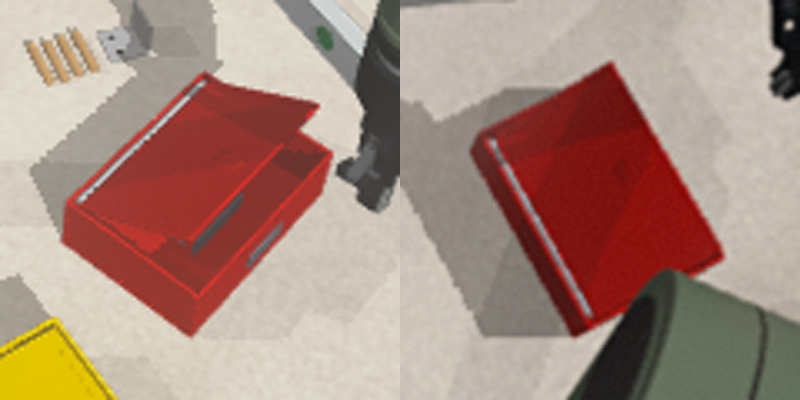

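The side crop shows the lid ajar: its free edge runs from (320,105) to (190,245) in the crop, with a gap below it. Next I'll tilt the tool about 0.8 rad so the fingertip points under the edge.

```bash
python3 -m pendant '[{"x":0,"y":0,"z":0,"wx":0,"wy":1,"wz":0},{"x":0,"y":0,"z":0,"wx":0,"wy":1,"wz":0},{"x":0,"y":0,"z":0,"wx":0,"wy":1,"wz":0},{"x":0,"y":0,"z":0,"wx":0,"wy":1,"wz":0},{"x":0,"y":0,"z":0,"wx":0,"wy":1,"wz":0}]'
python3 -m pendant '[{"x":0,"y":0,"z":0,"wx":0,"wy":1,"wz":0},{"x":0,"y":0,"z":0,"wx":0,"wy":1,"wz":0},{"x":0,"y":0,"z":0,"wx":0,"wy":1,"wz":0},{"x":0,"y":0,"z":0,"wx":0,"wy":1,"wz":0},{"x":0,"y":0,"z":0,"wx":0,"wy":1,"wz":0}]'
python3 -c "
from h import *
from scipy.spatial.transform import Rotation as R
o=robot.get_obs();print(o['tool_pos'],o['qpos'].round(2));print(R.from_quat(o['eef_rot']).as_matrix().round(3))"
```

```text
clock: 6.8
tool_pos: [0.6351, -0.3309, 0.159]
eef_rot: [0.546, 0.813, 0.112, -0.167]
contact_force: [0.2, 0.5, -0.4]
opening: -0.0004
gripper_force: 0.0
clock: 7.22
tool_pos: [0.6353, -0.3313, 0.1588]
eef_rot: [0.513, 0.764, 0.218, -0.325]
contact_force: [-0.1, -0.3, -0.7]
opening: 0.0001
gripper_force: 0.0
[ 0.63528117 -0.33130762  0.15880517] [-0.66  0.99  0.73  0.44  2.11 -0.95]
[[-0.261  0.926 -0.273]
 [ 0.642  0.378  0.667]
 [ 0.721 -0.001 -0.693]]
```

Tilt is as planned: tool z = 0.72 u − 0.69 up. Next I lower in front of the tray and slip the tip under the edge.

```bash
python3 -m pendant '[{"x":-0.3,"y":0,"z":0.87,"wx":0,"wy":0,"wz":0},{"x":-0.3,"y":0,"z":0.87,"wx":0,"wy":0,"wz":0},{"x":-0.3,"y":0,"z":0.87,"wx":0,"wy":0,"wz":0},{"x":0,"y":0,"z":0,"wx":0,"wy":0,"wz":0},{"x":0,"y":0,"z":0,"wx":0,"wy":0,"wz":0}]'
python3 -m pendant '[{"x":0.3,"y":0,"z":0.31,"wx":0,"wy":0,"wz":0},{"x":0.3,"y":0,"z":0.31,"wx":0,"wy":0,"wz":0},{"x":0.3,"y":0,"z":0.31,"wx":0,"wy":0,"wz":0},{"x":0.3,"y":0,"z":0.31,"wx":0,"wy":0,"wz":0},{"x":0,"y":0,"z":0,"wx":0,"wy":0,"wz":0}]'
python3 - <<'E'
from h import *
u=np.array([np.cos(1.96),np.sin(1.96)])
p=robot.get_obs()['tool_pos'];print(p,'s',(p[:2]-[.558,-.150])@u)
im=robot.capture('side')[:,:,::-1];im2=robot.capture('top')[:,:,::-1]
cv2.imwrite('pics/c3.png',np.hstack([cv2.resize(i,(400,400),interpolation=2) for i in(im[200:320,260:380],im2[115:235,285:405])]))
E
```

```text
clock: 7.63
tool_pos: [0.6209, -0.2961, 0.0839]
eef_rot: [0.514, 0.764, 0.217, -0.326]
contact_force: [-0.7, 0.6, 0.3]
opening: 0.0001
gripper_force: 0.0
clock: 8.05
tool_pos: [0.6026, -0.2488, 0.0873]
eef_rot: [0.513, 0.765, 0.218, -0.322]
contact_force: [0.0, 0.7, 0.8]
opening: 0.0
gripper_force: 0.0
[ 0.60256542 -0.24880054  0.08733169] s -0.10832182844097306
```

View pics/c3.png

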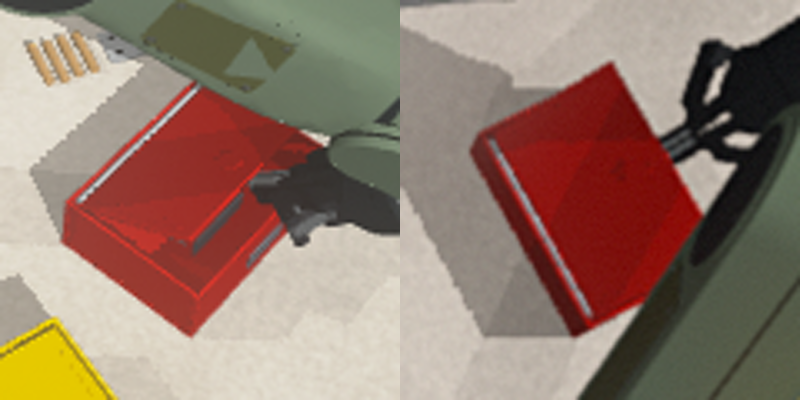

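The tip sits just under the middle of the lid edge, at crop (265,180) in the side view. There is no force yet. Now I sweep it along the arc about the hinge.

```bash
python3 -m pendant '[{"x":0.38,"y":0,"z":0.13,"wx":0,"wy":0,"wz":0},{"x":0.4,"y":0,"z":-0.08,"wx":0,"wy":0,"wz":0},{"x":0.41,"y":0,"z":-0.08,"wx":0,"wy":0,"wz":0},{"x":0.42,"y":0,"z":0.02,"wx":0,"wy":0,"wz":0},{"x":0.42,"y":0,"z":0.03,"wx":0,"wy":0,"wz":0}]'
python3 - <<'E'
from h import *
u=np.array([np.cos(1.96),np.sin(1.96)])
p=robot.get_obs()['tool_pos'];print(p,'s',(p[:2]-[.558,-.150])@u)
im=robot.capture('side')[:,:,::-1];im2=robot.capture('top')[:,:,::-1]
cv2.imwrite('pics/c4.png',np.hstack([cv2.resize(i,(400,400),interpolation=2) for i in(im[200:320,260:380],im2[115:235,285:405])]))
E
```

```text
clock: 8.57
tool_pos: [0.5861, -0.2102, 0.129]
eef_rot: [0.514, 0.764, 0.218, -0.322]
contact_force: [0.6, 0.0, 0.2]
opening: -0.0001
gripper_force: 0.2
[ 0.58611759 -0.21022325  0.12899456] s -0.06638851036927278
```

View pics/c4.png

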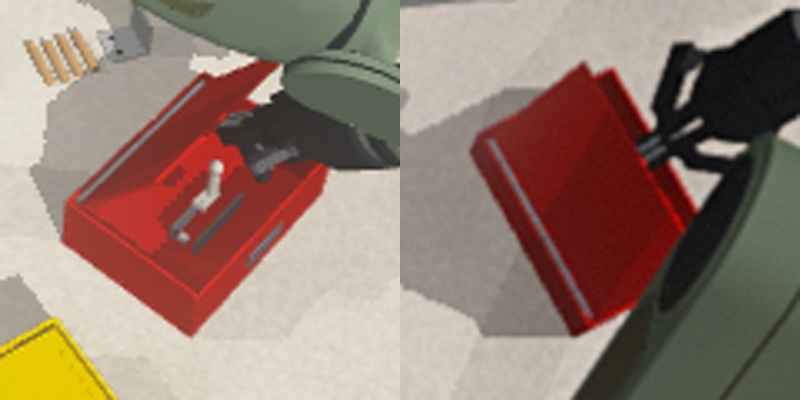

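The lid is lifting on the fingertip to about 0.95 rad. The sprung catch pin is visible at crop (215,175) and the tray has not shifted. I'll continue the arc.

```bash
python3 -m pendant '[{"x":0.4,"y":0,"z":0.12,"wx":0,"wy":0,"wz":0},{"x":0.4,"y":0,"z":0.13,"wx":0,"wy":0,"wz":0},{"x":0.35,"y":0,"z":0.22,"wx":0,"wy":0,"wz":0},{"x":0.35,"y":0,"z":0.22,"wx":0,"wy":0,"wz":0},{"x":0.29,"y":0,"z":0.3,"wx":0,"wy":0,"wz":0}]'
python3 -m pendant '[{"x":0.29,"y":0,"z":0.3,"wx":0,"wy":0,"wz":0},{"x":0.2,"y":0,"z":0.3,"wx":0,"wy":0,"wz":0},{"x":0.2,"y":0,"z":0.3,"wx":0,"wy":0,"wz":0},{"x":0,"y":0,"z":0,"wx":0,"wy":0,"wz":0},{"x":0,"y":0,"z":0,"wx":0,"wy":0,"wz":0}]'
python3 - <<'E'
from h import *
u=np.array([np.cos(1.96),np.sin(1.96)])
p=robot.get_obs()['tool_pos'];print(p,'s',(p[:2]-[.558,-.150])@u)
im=robot.capture('side')[:,:,::-1];im2=robot.capture('top')[:,:,::-1]
cv2.imwrite('pics/c5.png',np.hstack([cv2.resize(i,(400,400),interpolation=2) for i in(im[200:320,260:380],im2[115:235,285:405])]))
E
```

```text
clock: 9.08
tool_pos: [0.5633, -0.1547, 0.1461]
eef_rot: [0.514, 0.764, 0.218, -0.323]
contact_force: [0.6, -0.1, 1.2]
opening: 0.0003
gripper_force: 0.1
clock: 9.5
tool_pos: [0.5508, -0.1243, 0.142]
eef_rot: [0.514, 0.764, 0.217, -0.323]
contact_force: [0.8, -3.8, 2.3]
opening: 0.0002
gripper_force: 2.0
[ 0.55082673 -0.12432129  0.14201702] s 0.026480149627315697
```

View pics/c5.png

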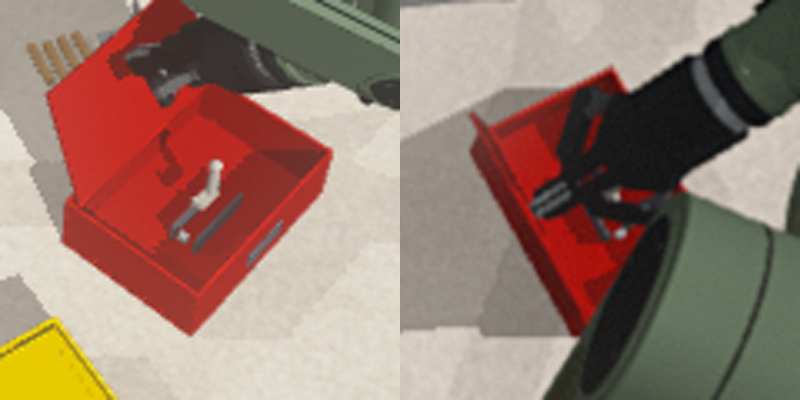

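The lid leans back near its stop and the fingertip feels about 4 N. I'll retract along the tool axis, out and up, then check that it stays open.

```bash
python3 -m pendant '[{"x":-0.3,"y":0,"z":-0.4,"wx":0,"wy":0,"wz":0},{"x":0,"y":0,"z":-0.8,"wx":0,"wy":0,"wz":0},{"x":0,"y":0,"z":-1,"wx":0,"wy":0,"wz":0},{"x":0,"y":0,"z":-1,"wx":0,"wy":0,"wz":0},{"x":0,"y":0,"z":-1,"wx":0,"wy":0,"wz":0}]'
python3 -m pendant '[{"x":0,"y":0,"z":-1,"wx":0,"wy":0,"wz":0},{"x":0,"y":0,"z":-1,"wx":0,"wy":0,"wz":0},{"x":0,"y":0,"z":0,"wx":0,"wy":0,"wz":0},{"x":0,"y":0,"z":0,"wx":0,"wy":0,"wz":0},{"x":0,"y":0,"z":0,"wx":0,"wy":0,"wz":0}]'
python3 - <<'E'
from h import *
im=robot.capture('side')[:,:,::-1];im2=robot.capture('top')[:,:,::-1]
cv2.imwrite('pics/c6.png',np.hstack([cv2.resize(i,(400,350),interpolation=2) for i in(im[140:315,200:400],im2[95:270,180:380])]))
E
```

```text
clock: 10.02
tool_pos: [0.5876, -0.2151, 0.2233]
eef_rot: [0.514, 0.764, 0.218, -0.324]
contact_force: [0.2, -0.9, -0.5]
opening: -0.0003
gripper_force: 0.0
clock: 10.43
tool_pos: [0.6034, -0.2537, 0.2632]
eef_rot: [0.514, 0.764, 0.218, -0.324]
contact_force: [0.4, 0.8, 0.4]
opening: -0.0002
gripper_force: 0.0
```

View pics/c6.png

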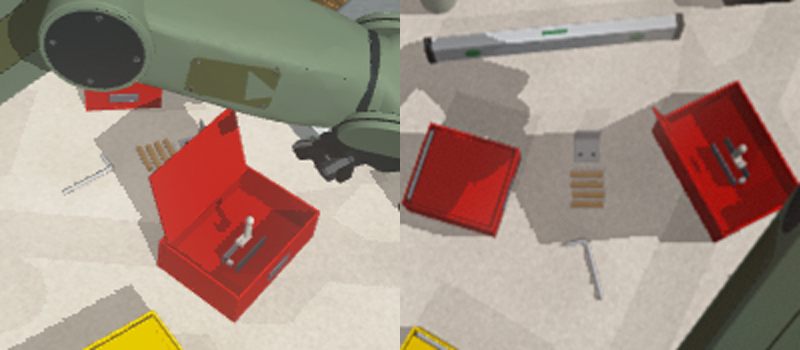

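The lid stands open past upright by itself with the pin sprung. The short tray is shut, the loose parts lie where they were, and the gripper is clear at z 0.26.

```bash
python3 -c "
from workcell import robot
print(robot.hand_in())"
```

```text
the job is handed in; nothing more can be done
None
```

The long red tray's lid was pressed, sprang ajar and now stands open past upright by itself; in the last pictures the short tray was still shut, the parts between the trays and the level lay where they were, and the arm was clear, and I handed the job in at about 10.5 s (no verdict was returned).

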